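# Shut the kitchen tap and park its spout over the saucepan

## Robot

A 7-joint arm with a two-finger parallel gripper is mounted at the origin on the work surface. World frame = base frame: x ahead of the robot, y to its left, z up, the work surface at z = 0. Lengths are in m, angles in rad, forces in N, time in s.
With the tool pointing down it reaches from about 0.4 to 0.85 m from the base axis. Payload 10.4 kg.
Tool frame: the origin (TCP) lies on the centre line of the jaws, within the pads' length; the fingertips stand 25 mm ahead of it and the grasp point (between the pads) lies 6 mm ahead of it; x points along the fingers, z is the direction in which the jaws open and shut, and the axes are right-handed (so a half turn about x gives the same grasp; the last joint's range is limited). The gripper opens to 87 mm and grips with 3 to 60 N. Pads are 19 mm wide; open, the fingers measure 117 mm over their backs; the gripper's body (75 mm by 190 mm) begins 51 mm behind the grasp point.
Start: joints at [1.18, 0.332, -0.065, 1.46, 0.022, 1.35, -0.088], TCP at [0.225, -0.583, 0.211] pointing down, gripper open.
Joint ranges: [-2.6, 2.6], [-0.5, 2.12], [-1.47, 1.34], [0.16, 2.42], [-1.27, 4.41], [0.06, 2.06], [-2.6, 2.6]. Speed limits (rad/s): [2.22, 2.22, 2.79, 2.79, 3.14, 3.14, 3.14].

## Interface

Orientations are given as a unit quaternion [w, x, y, z].
In Python, from rig import status, cams, job gives the robot as it stands. The module is installed in compiled form; this text tells all that it offers.
- The arm moves only by the tool servo_tool, never from a script. Its argument "moves" is a list of rows, each an object of numbers: "tx", "ty", "tz": the shift along the tool's x, y, z in mm; "roll": the turn about the tool's x in degrees. In form: [{"tx": .., "ty": .., "tz": .., "roll": ..}, ...]. A call has 1 to 12 rows; each row is the pose to reach, as a shift and turn from the pose commanded when the call began, along the tool's axes at that moment; what a row does not reach only later rows make up. A row lasts 1/8 s, in which the tool goes at most 62.5 mm and 10.7 degrees, less where a joint would pass 70% of its speed; a pose out of reach is approached as far as the arm can. A call with a gripper value outside its range is refused whole. "claw" is the finger opening in mm, from 0 to 87, set as the call begins (left out, the last holds). The fingers move at their own pace and stop on an object; "squeeze" is the grip in N (left out, the last holds). Time passes only in rows, so rows that repeat a pose let the fingers close. It gives the time, the measured TCP pose, the force and the opening at its end, in the units of the state.
- status.get_state(): the state, without advancing time (a new reading comes with each control period).
- cams.get_image(name): name is "scene" or "top" or "wrist"; returns the picture (400x640x3 uint8, red, green, blue); there is no depth.
- cams.get_calibration(name): a dict with "camera_matrix" (3x3 intrinsics, pixels), "dist" ([k1, k2, p1, p2, k3] as OpenCV has them; the pictures are not rectified), "extrinsics" (4x4, takes a point from camera to world coordinates). Camera axes: x right, y down, z forward; pixel columns grow to the right and rows downward; lengths in m; the calibration is good to about 2 mm. A picture is of the moment at which its call begins: read the wrist's pose just before it. get_calibration takes no time and is no camera call; for the wrist camera it gives the pose at the moment of the call.
- job.sign_off(): hands the job in, once; it reports no verdict.
The state is a dict: "t": time; "q": joint angles; "qvel": joint speeds; "joint_efforts": joint torques, N m; "ee_pos": TCP position; "ee_rot": TCP orientation; "contact_force": force on the tool from outside, world axes, zero at the start; "torque": the same for the moment, N m; "grip_width": finger opening in m.
Only numpy, scipy, OpenCV 4.12 (cv2) and the standard library are available. Lean on these libraries where they do the work, as an engineer would, in place of code of your own. Each camera call takes 0.05 s, during which the arm holds its last target.

## Task

Both lever handles of the kitchen tap have been left open: with a fingertip, push each of them round until it is fully shut, pointing straight out to its side. Only then push the spout round with a finger until its outlet is over the middle of the saucepan (the one with the long handle), to catch the drips. Grasp and lift nothing, and leave the saucepan and all the other things standing where they are.

Things in the scene. Friction and masses are not known exactly. Their poses are not given: they have to be found in the camera images.
- tap: fixed tap, one piece with a steel draining board. Origin on the spout's upright axis at worktop level; -x is its front, towards the robot (within 0.2 rad), +y its left as the robot sees it. Board top 6 mm above the worktop (x -280 to 50, y +-270 mm); on it a ledge 30 mm high (x +-28, y +-200). On the ledge: spout pillar, 36 mm across, 203 mm high, with a lever pillar 130 mm to either side
- spout (a joint): angle of the spout about its upright axis: 0 = straight to the front (tap -x), positive towards the tap's -y (counter-clockwise from above), stops at +-1.35. At angle q it points along (-cos q, -sin q) in the tap's x, y. Stays where left, no coasting; friction 0.3 N m (2.5 N at 120 mm from the axis)
- outlet (a point): outlet of the spout: middle of its downward mouth, 175 mm from the spout's axis, 150 mm above the worktop. The spout is a level round steel tube 22 mm thick, mid-line 190 mm above the worktop, with a downward nozzle 24 mm across at its end
- lever_left (a joint): angle of the left lever about its upright axis: 0 = shut, against its stop, pointing straight out along the tap's +y; it grows (to 1.2) as the lever swings back, away from the robot. At angle q the bar points along (sin q, +cos q) in the tap's x, y. Stays where left; friction 0.15 N m (2.5 N at 60 mm from the axis)
- lever_left_tip (a point): middle of the outer end of the left lever (as the robot sees it): a level bar 14 mm wide and high, mid-line 124 mm above the worktop, reaching 95 mm out from its upright axis, which stands at (0, +0.13) m in the tap's x, y, under a hub 40 mm across and 139 mm high
- lever_right (a joint): angle of the right lever about its upright axis: 0 = shut, against its stop, pointing straight out along the tap's -y; it grows (to 1.2) as the lever swings back, away from the robot. At angle q the bar points along (sin q, -cos q) in the tap's x, y. Stays where left; friction 0.15 N m (2.5 N at 60 mm from the axis)
- lever_right_tip (a point): middle of the outer end of the right lever (as the robot sees it): a level bar 14 mm wide and high, mid-line 124 mm above the worktop, reaching 95 mm out from its upright axis, which stands at (0, -0.13) m in the tap's x, y, under a hub 40 mm across and 139 mm high
- pan_mouth (a point): centre of the saucepan's mouth, level with its rim, 86 mm above the worktop. Stainless-steel pan 156 mm across, 80 mm high, with a 120 mm handle (black grip) towards the robot, standing loose on the draining board, left or right of its middle
- bowl_mid (a point): a bystander: stainless-steel mixing bowl without a handle, 156 mm across the rim, 68 mm high, on the draining board on the other side of the spout from the saucepan. The point is at its centre, half-way up
- mug_mid (a point): a bystander: mug, 76 mm across, 90 mm high, behind the tap, between its levers. The point is at its centre, half-way up
- soap_mid (a point): a bystander: washing-up-liquid bottle, 56 mm across, 120 mm high, behind the tap, between its levers. The point is at its centre, half-way up
- jar_mid (a point): a bystander: storage jar, 72 mm across, 100 mm high, beside the draining board. The point is at its centre, half-way up
- tin_mid (a point): a bystander: food tin, 72 mm across, 105 mm high, beside the draining board. The point is at its centre, half-way up
- tub_mid (a point): a bystander: closed food tub, 100 x 140 mm, 65 mm high, beside the draining board. The point is at its centre, half-way up

How it is judged:
By the outcome, as a careful person would: the job done as asked, in the order asked, and still so for the second after the job is handed in, with the robot touching nothing.
It also fails if it takes over 64 s, if anything falls off the work surface, if the arm or the gripper's body presses on something with over 40 N, if the wrist force passes 120 N, or if a joint passes its speed limit or range.

## Working session

There is one attempt and no reset: what is moved stays moved. The work goes in short steps, Python scripts to look and compute and a tool call to move; the robot and the scene stay as the last step left them, time stands still between calls to the robot, and variables do not carry over. Pictures are saved under pics/ and viewed, and the job is handed in when it is done.

Besides the shell and the picture viewer there is one more tool, called after "Emit:" as name([rows], argument=value, ...), one row to a line, values as JSON. servo_tool: Moves the arm, as the interface text tells. Its arguments: {"type":"object","properties":{"moves":{"type":"array","items":{"type":"object","properties":{"tx":{"type":"number"},"ty":{"type":"number"},"tz":{"type":"number"},"roll":{"type":"number"}}}},"claw":{"type":"number"},"squeeze":{"type":"number"}},"required":["moves"]}

```bash
ls; mkdir -p pics; cat > h.py <<'E'
import numpy as np, cv2, json
from rig import status, cams, job
def snap(n,fn):
    im=cams.get_image(n); cv2.imwrite('pics/'+fn,cv2.cvtColor(im,cv2.COLOR_RGB2BGR)); return im
def ray(n,uv,cal=None):
    c=cal or cams.get_calibration(n)
    K=np.array(c['camera_matrix'],float);d=np.array(c['dist'],float);T=np.array(c['extrinsics'],float)
    p=cv2.undistortPoints(np.array(uv,float).reshape(-1,1,2),K,d).reshape(-1,2)
    D=np.c_[p,np.ones(len(p))]@T[:3,:3].T
    return T[:3,3],D
def at(n,uv,z):
    o,D=ray(n,uv); s=(np.atleast_1d(z)-o[2])/D[:,2]; return o+D*s[:,None]
def proj(n,P):
    c=cams.get_calibration(n);T=np.linalg.inv(np.array(c['extrinsics'],float))
    r,_=cv2.Rodrigues(T[:3,:3]); return cv2.projectPoints(np.array(P,float).reshape(-1,1,3),r,T[:3,3],np.array(c['camera_matrix'],float),np.array(c['dist'],float))[0].reshape(-1,2)
def tri(uvs):
    A=np.zeros((3,3));b=np.zeros(3)
    for n,uv in uvs:
        o,D=ray(n,[uv]);d=D[0]/np.linalg.norm(D[0]);M=np.eye(3)-np.outer(d,d);A+=M;b+=M@o
    return np.linalg.solve(A,b)
def R(q):
    from scipy.spatial.transform import Rotation as Ro
    return Ro.from_quat([q[1],q[2],q[3],q[0]]).as_matrix()
def st():
    s=status.get_state(); print('t',s['t'],'ee',np.round(s['ee_pos'],4),'F',np.round(s['contact_force'],2),'w',s['grip_width']); print(np.round(R(s['ee_rot']),3)); return s
E
python3 - <<'E'
from h import *
st()
for n in ['scene','top','wrist']:
    snap(n,n+'0.png'); c=cams.get_calibration(n); print(n,np.round(np.array(c['extrinsics']),3).tolist(),c['camera_matrix'])
E
```

```text
pics
t 0.0 ee [ 0.2246 -0.5828  0.2102] F [ 0.35 -0.64  0.82] w 0.08690665648084808
[[-0.001  0.933  0.36 ]
 [ 0.001  0.36  -0.933]
 [-1.    -0.    -0.001]]
scene [[0.323, 0.786, -0.527, 1.223], [0.946, -0.26, 0.191, -0.229], [0.013, -0.56, -0.828, 1.145], [0.0, 0.0, 0.0, 1.0]] [[493.80186662   0.         323.39959271]
 [  0.         493.80186662 193.95593873]
 [  0.           0.           1.        ]]
top [[0.027, -0.997, 0.076, 0.418], [-1.0, -0.027, 0.005, 0.025], [-0.003, -0.076, -0.997, 1.543], [0.0, 0.0, 0.0, 1.0]] [[493.99531861   0.         317.99534757]
 [  0.         493.99531861 195.55906159]
 [  0.           0.           1.        ]]
wrist [[0.359, -0.9, -0.249, 0.293], [-0.933, -0.346, -0.095, -0.556], [-0.001, 0.266, -0.964, 0.383], [0.0, 0.0, 0.0, 1.0]] [[306.69300502   0.         316.565491  ]
 [  0.         306.69300502 197.90649919]
 [  0.           0.           1.        ]]
```

View pics/scene0.png

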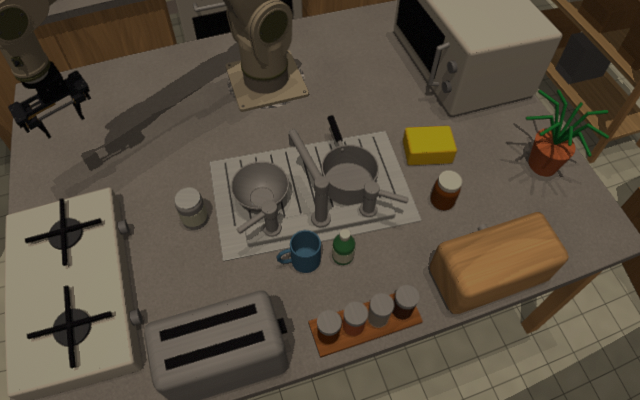

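View pics/top0.png

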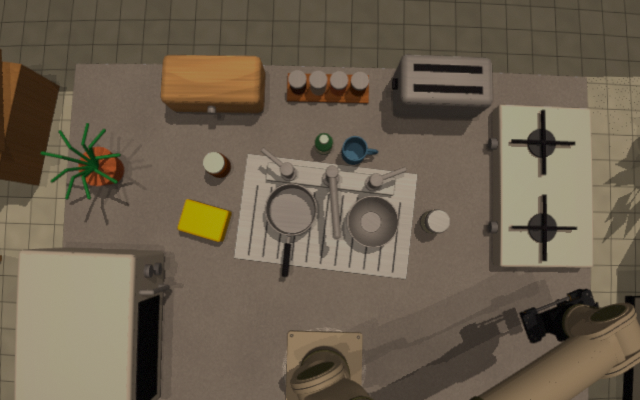

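```bash
python3 - <<'E'
import cv2
a=cv2.imread('pics/top0.png')[130:290,190:450]; cv2.imwrite('pics/top0c.png',cv2.resize(a,None,fx=3,fy=3,interpolation=cv2.INTER_CUBIC))
a=cv2.imread('pics/scene0.png')[110:280,170:430]; cv2.imwrite('pics/scene0c.png',cv2.resize(a,None,fx=3,fy=3,interpolation=cv2.INTER_CUBIC))
E
```

```text
(no output)
```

View pics/top0c.png

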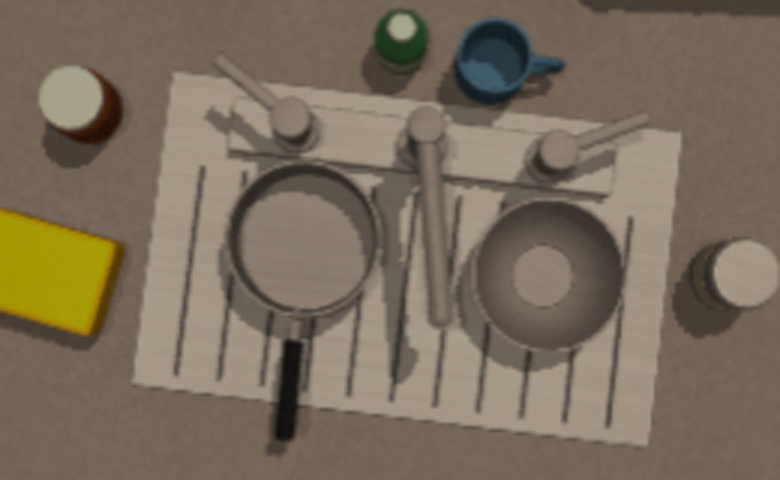

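View pics/scene0c.png

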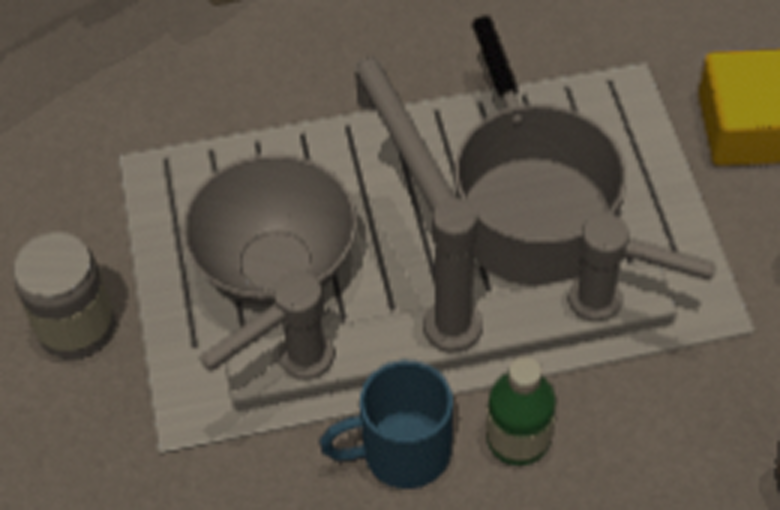

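The crops show, in top-crop pixels (3x, offset 190,130), the left hub at (291,120), spout pillar at (427,125) and right hub at (558,153). The lever tips are at (221,62) and (645,119), the spout end at (441,322), the pan rim at (304,238) and the bowl at (548,275). The pan is on the robot's left (+y).

```bash
python3 - <<'E'
from h import *
f=lambda x,y:(190+(x)/3.,130+(y)/3.)
g=lambda x,y:(170+x/3.,110+y/3.)
T={}
for k,uv,z in [('c1',(175,74),.006),('c2',(680,132),.006),('c3',(648,445),.006),('c4',(135,384),.006),
 ('hubL',(291,120),.139),('piv',(427,125),.203),('hubR',(558,153),.139),('tipL',(221,62),.131),('tipR',(645,119),.131),('spend',(441,322),.201),('pan',(304,240),.086),('bowl',(548,275),.074),('mug',(493,60),.09),('soap',(402,27),.12),('jar',(75,97),.1),('tin',(745,273),.105),('pHend',(285,435),.07)]:
    T[k]=at('top',[f(*uv)],z)[0]; print(k,np.round(T[k],4))
c=[T['c%d'%i] for i in (1,2,3,4)]
print('edges',[np.round(np.linalg.norm(c[i]-c[(i+1)%4]),3) for i in range(4)])
for k,uv,z in [('hubL',(606,233),.139),('piv',(457,215),.203),('hubR',(299,290),.139),('tipL',(711,268),.127),('tipR',(208,355),.127),('spend',(370,68),.201),('pan',(541,168),.086),('bowl',(272,225),.074)]:
    print('scene',k,np.round(at('scene',[g(*uv)],z)[0],4))
# tap fit
cc=np.mean(c,0)
ey=(c[0]-c[1]+c[3]-c[2])[:2]; ey/=np.linalg.norm(ey); ex=np.array([ey[1],-ey[0]])
o=cc[:2]+0.115*ex
print('yaw',np.arctan2(ex[1],ex[0]),'origin from board',o)
E
```

```text
c1 [0.658  0.2563 0.006 ]
c2 [ 0.6111 -0.2748  0.006 ]
c3 [ 0.285  -0.2463  0.006 ]
c4 [0.3333 0.2858 0.006 ]
hubL [0.5957 0.1234 0.139 ]
piv [ 0.5863 -0.0051  0.203 ]
hubR [ 0.5709 -0.1321  0.139 ]
tipL [0.6513 0.1934 0.131 ]
tipR [ 0.607  -0.2164  0.131 ]
spend [ 0.4078 -0.0223  0.201 ]
pan [0.4838 0.1105 0.086 ]
bowl [ 0.4561 -0.1317  0.074 ]
mug [ 0.6672 -0.0715  0.09  ]
soap [0.6921 0.0197 0.12  ]
jar [0.6181 0.3405 0.1   ]
tin [ 0.4622 -0.3211  0.105 ]
pHend [0.2912 0.1244 0.07  ]
edges [np.float64(0.533), np.float64(0.327), np.float64(0.534), np.float64(0.326)]
scene hubL [0.6032 0.124  0.139 ]
scene piv [ 0.59   -0.0029  0.203 ]
scene hubR [ 0.5773 -0.1323  0.139 ]
scene tipL [0.6561 0.198  0.127 ]
scene tipR [ 0.606  -0.2162  0.127 ]
scene spend [ 0.4218 -0.023   0.201 ]
scene pan [0.486  0.1136 0.086 ]
scene bowl [ 0.4622 -0.1307  0.074 ]
yaw -0.089355407089102 origin from board [ 0.58641645 -0.00499774]
```

Emit:
servo_tool([
  {"ty":55,"tz":-20,"roll":8},
  {"ty":110,"tz":-40,"roll":16},
  {"ty":165,"tz":-60,"roll":26},
  {"ty":220,"tz":-80,"roll":26},
  {"ty":275,"tz":-100,"roll":26},
  {"ty":330,"tz":-120,"roll":26},
  {"ty":385,"tz":-141,"roll":26},
  {"ty":440,"tz":-161,"roll":26},
  {"ty":490,"tz":-180,"roll":26},
  {"ty":531,"tz":-195,"roll":26},
  {"ty":531,"tz":-195,"roll":26},
  {"ty":531,"tz":-195,"roll":26},
], claw=0)

```text
invalid input at $.moves[0]: expected keys tx, ty, tz, roll
```

```bash
python3 - <<'E'
from h import *
st()
a=snap('top','top1.png');b=snap('scene','scene1.png');w=snap('wrist','wrist1.png')
x=np.hstack([cv2.resize(a[130:290,190:450],None,fx=1.5,fy=1.5,interpolation=2),cv2.resize(b[110:280,170:430],(390,240),interpolation=2)])
x=np.vstack([x,cv2.resize(w,(576,360))[:, :].copy() if 0 else np.pad(cv2.resize(w,(512,320)),((0,0),(0,x.shape[1]-512),(0,0)))])
cv2.imwrite('pics/m1.png',x[...,::-1])
E
```

```text
t 0.15 ee [ 0.2246 -0.5829  0.2105] F [-0.99  0.2  -0.29] w 0.08697139828841757
[[-0.     0.933  0.36 ]
 [ 0.001  0.36  -0.933]
 [-1.    -0.    -0.001]]
```

View pics/m1.png

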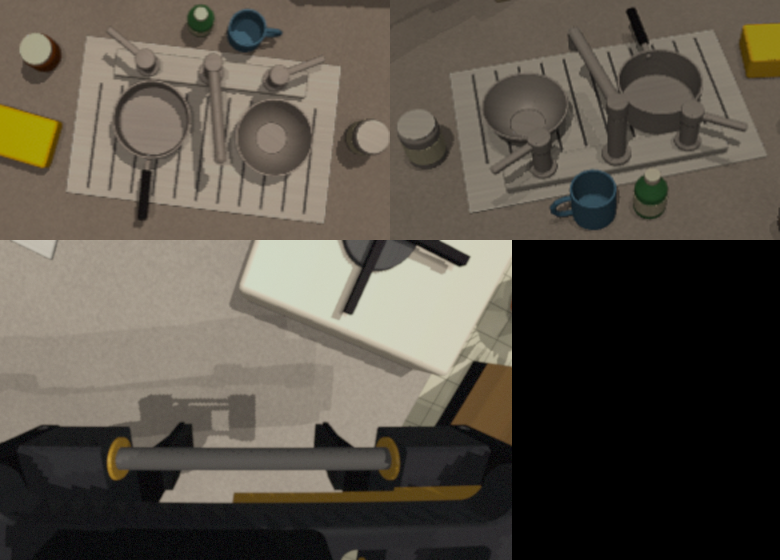

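The move was refused because every row needs all four keys. The pictures show the arm hasn't moved.

Emit:
servo_tool([
  {"tx":0,"ty":55,"tz":-20,"roll":8},
  {"tx":0,"ty":110,"tz":-40,"roll":16},
  {"tx":0,"ty":165,"tz":-60,"roll":26},
  {"tx":0,"ty":220,"tz":-80,"roll":26},
  {"tx":0,"ty":275,"tz":-100,"roll":26},
  {"tx":0,"ty":330,"tz":-120,"roll":26},
  {"tx":0,"ty":385,"tz":-141,"roll":26},
  {"tx":0,"ty":440,"tz":-161,"roll":26},
  {"tx":0,"ty":490,"tz":-180,"roll":26},
  {"tx":0,"ty":531,"tz":-195,"roll":26},
  {"tx":0,"ty":531,"tz":-195,"roll":26},
  {"tx":0,"ty":531,"tz":-195,"roll":26},
], claw=0)

```text
t: 1.8
ee_pos: [0.6498, -0.2109, 0.2108]
ee_rot: [-0.478, -0.521, -0.478, 0.521]
contact_force: [-0.6, -0.4, 0.0]
grip_width: 0.0002
```

```bash
cat >> h.py <<'E'
def montage(fn,wr=True):
    s=st()
    a=snap('top','t_'+fn);b=snap('scene','s_'+fn)
    x=np.vstack([cv2.resize(a[130:290,190:450],None,fx=1.8,fy=1.8,interpolation=2),cv2.resize(b[100:280,170:430],None,fx=1.8,fy=1.8,interpolation=2)])[:600]
    if wr:
        w=snap('wrist','w_'+fn); w=cv2.resize(w,(320,200)); p=np.zeros((x.shape[0],320,3),np.uint8);p[:200]=w;x=np.hstack([x,p])
    cv2.imwrite('pics/'+fn,x[:600,:800,::-1])
E
python3 - <<'E'
from h import *
montage('m2.png')
E
```

```text
t 1.8 ee [ 0.6498 -0.2109  0.2108] F [-0.58 -0.39  0.02] w 0.0001944840960855979
[[-0.001  0.996 -0.086]
 [-0.001 -0.086 -0.996]
 [-1.    -0.001  0.001]]
```

View pics/m2.png

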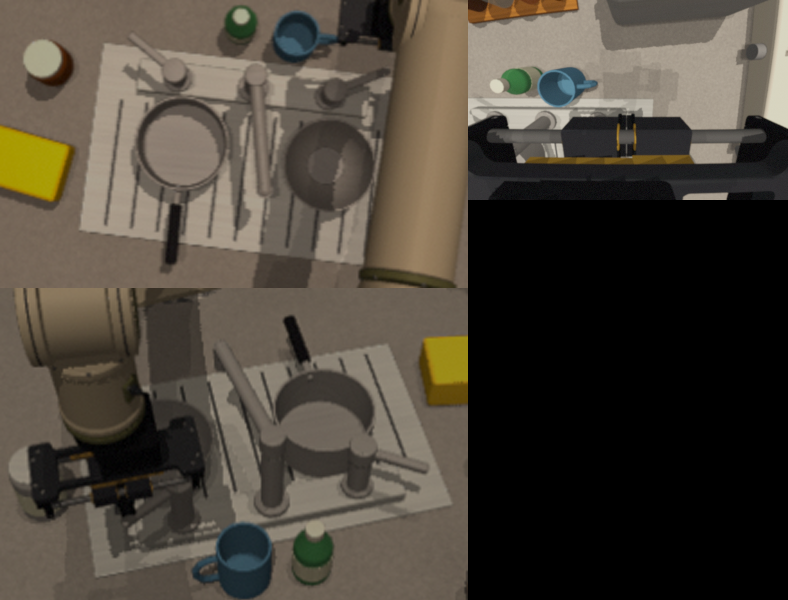

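```bash
python3 - <<'E'
from h import *
s=st();p=np.array(s['ee_pos']);M=R(s['ee_rot'])
im=cv2.cvtColor(cams.get_image('scene'),cv2.COLOR_RGB2BGR)
for z,c in((.186,(0,255,0)),(.11,(0,0,255)),(.13,(255,0,255))):
    P=[[*(p+M[:,1]*a+M[:,2]*b)[:2],z] for a,b in((.0095,.015),(.0095,-.015),(-.0095,-.015),(-.0095,.015))]
    cv2.polylines(im,[np.round(proj('scene',P)*16).astype(np.int32)],True,c,1,cv2.LINE_AA,4)
cv2.imwrite('pics/p1.png',cv2.resize(im[170:280,170:300],None,fx=5,fy=5,interpolation=2))
E
```

```text
t 1.95 ee [ 0.6494 -0.2119  0.2113] F [ 0.05 -0.45  0.21] w 0.00020657143895684023
[[-0.     0.996 -0.088]
 [-0.001 -0.088 -0.996]
 [-1.     0.     0.001]]
```

View pics/p1.png

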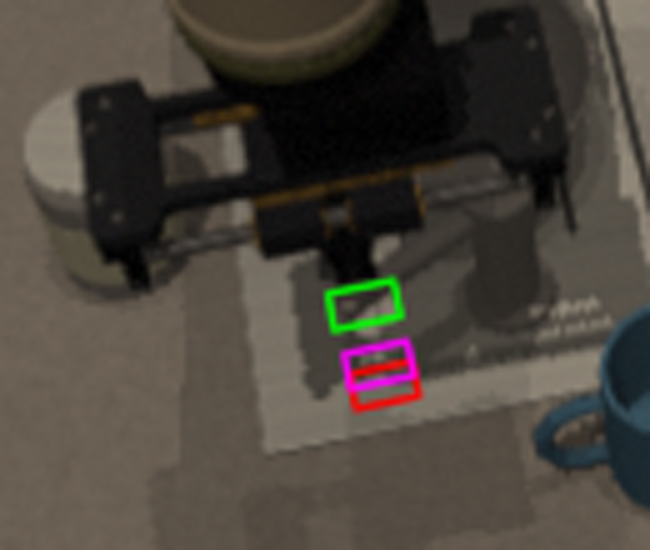

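The overlay shows that the fingertip at lever height (magenta) will clear the lever end, which is near crop (350,300). I'm going down.

Emit:
servo_tool([
  {"tx":30,"ty":0,"tz":0,"roll":0},
  {"tx":60,"ty":0,"tz":0,"roll":0},
  {"tx":76,"ty":0,"tz":0,"roll":0},
  {"tx":76,"ty":0,"tz":0,"roll":0},
])

```text
t: 2.5
ee_pos: [0.6494, -0.2107, 0.1343]
ee_rot: [-0.477, -0.521, -0.478, 0.522]
contact_force: [1.6, 0.7, -0.2]
grip_width: 0.0007
```

```bash
python3 - <<'E'
from h import *
montage('m3.png')
E
```

```text
t 2.5 ee [ 0.6494 -0.2107  0.1343] F [ 1.56  0.72 -0.18] w 0.0007252993733956586
[[-0.002  0.996 -0.086]
 [ 0.    -0.086 -0.996]
 [-1.    -0.002 -0.   ]]
```

View pics/m3.png

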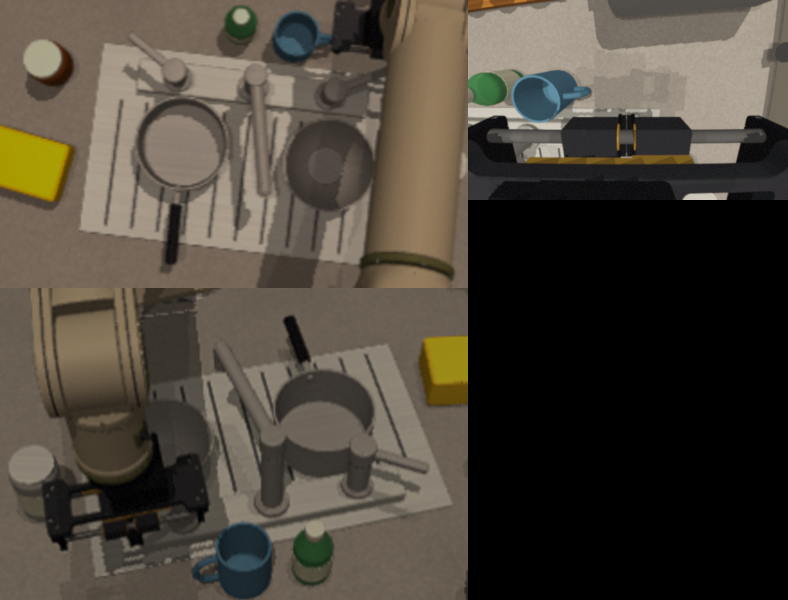

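Emit:
servo_tool([
  {"tx":0,"ty":-12,"tz":0,"roll":0},
  {"tx":0,"ty":-24,"tz":0,"roll":0},
  {"tx":0,"ty":-36,"tz":0,"roll":0},
  {"tx":0,"ty":-48,"tz":0,"roll":0},
  {"tx":0,"ty":-54,"tz":0,"roll":0},
])

```text
t: 3.28
ee_pos: [0.5955, -0.2058, 0.1353]
ee_rot: [-0.478, -0.521, -0.478, 0.521]
contact_force: [0.1, -0.2, 0.7]
grip_width: 0.0006
```

Emit:
servo_tool([
  {"tx":0,"ty":-3,"tz":0,"roll":0},
  {"tx":0,"ty":-5,"tz":0,"roll":0},
  {"tx":0,"ty":-6,"tz":0,"roll":0},
])

```text
t: 3.65
ee_pos: [0.5904, -0.2051, 0.135]
ee_rot: [0.478, 0.521, 0.478, -0.521]
contact_force: [0.0, -0.8, 0.2]
grip_width: 0.0005
```

```bash
python3 - <<'E'
from h import *
s=st();im=snap('scene','s4.png')
cv2.imwrite('pics/m4.png',cv2.resize(im[150:280,170:330],None,fx=4.5,fy=4.5,interpolation=2)[...,::-1])
E
```

```text
t 3.65 ee [ 0.5904 -0.2051  0.135 ] F [ 0.02 -0.8   0.18] w 0.0005194535549487855
[[ 0.     0.996 -0.086]
 [ 0.    -0.086 -0.996]
 [-1.     0.    -0.   ]]
```

View pics/m4.png

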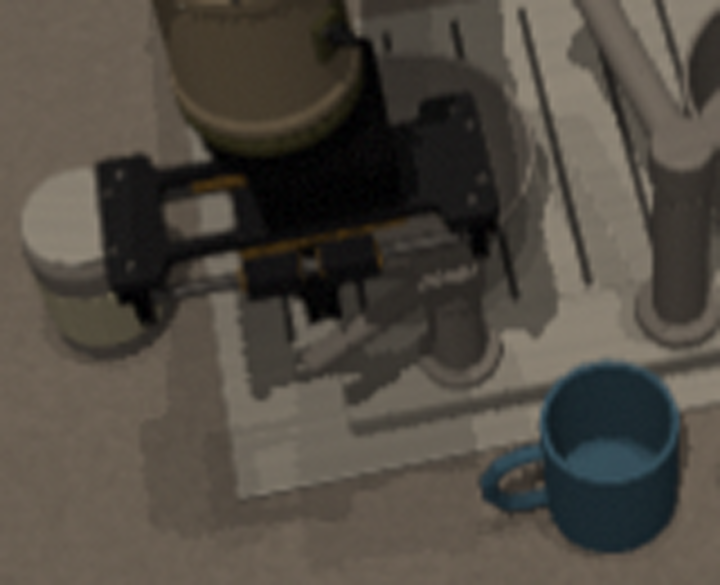

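```bash
python3 - <<'E'
from h import *
s=st();p=np.array(s['ee_pos'])
for z in (.18,.16,.135,.11): 
    q=proj('scene',[[p[0],p[1],z]])[0]; print(z,np.round(q,1),np.round((q-[170,150])*4.5))
q=proj('scene',[[.607,-.2164,.127]])[0]; print((q-[170,150])*4.5)
w=snap('wrist','w4.png');cv2.imwrite('pics/w4b.png',cv2.resize(w,(800,500))[...,::-1])
E
```

```text
t 3.7 ee [ 0.5903 -0.2052  0.135 ] F [ 0.32 -0.88  0.19] w 0.0004350234094383321
[[-0.     0.996 -0.086]
 [-0.    -0.086 -0.996]
 [-1.    -0.     0.   ]]
0.18 [239.4 210. ] [313. 270.]
0.16 [240.5 214.5] [317. 290.]
0.135 [241.9 220. ] [323. 315.]
0.11 [243.1 225.3] [329. 339.]
[312.10848277 354.18107975]
```

View pics/w4b.png

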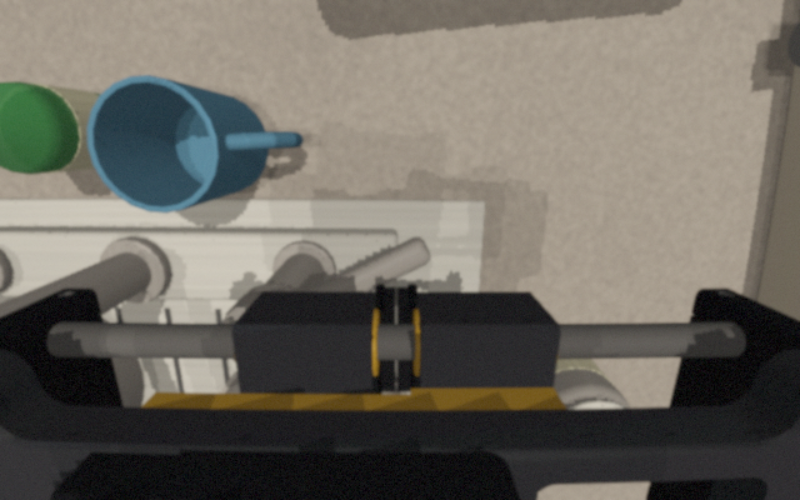

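```bash
python3 - <<'E'
from h import *
im=cv2.imread('pics/s4.png');cv2.imwrite('pics/s4c.png',cv2.resize(im[190:250,210:290],None,fx=10,fy=10,interpolation=2))
im=cv2.imread('pics/s4.png')
a=cv2.imread('pics/scene0.png')
cv2.imwrite('pics/s0c.png',cv2.resize(a[190:250,210:290],None,fx=10,fy=10,interpolation=2))
# wrist lever tip
f=.8
print(at('wrist',[(425*f,250*f),(405*f,247*f)],.124))
E
```

```text
[[ 0.60975302 -0.2209791   0.124     ]
 [ 0.61216144 -0.21117235  0.124     ]]
```

View pics/s4c.png

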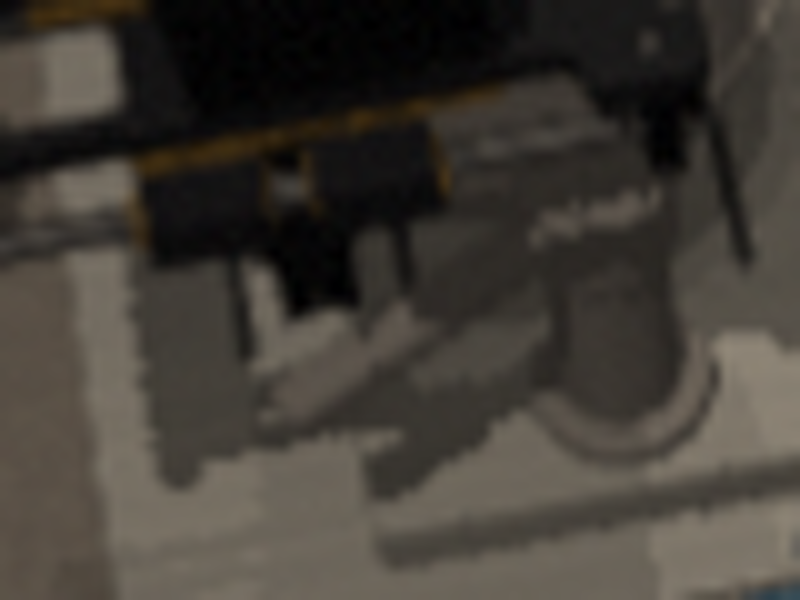

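View pics/s0c.png

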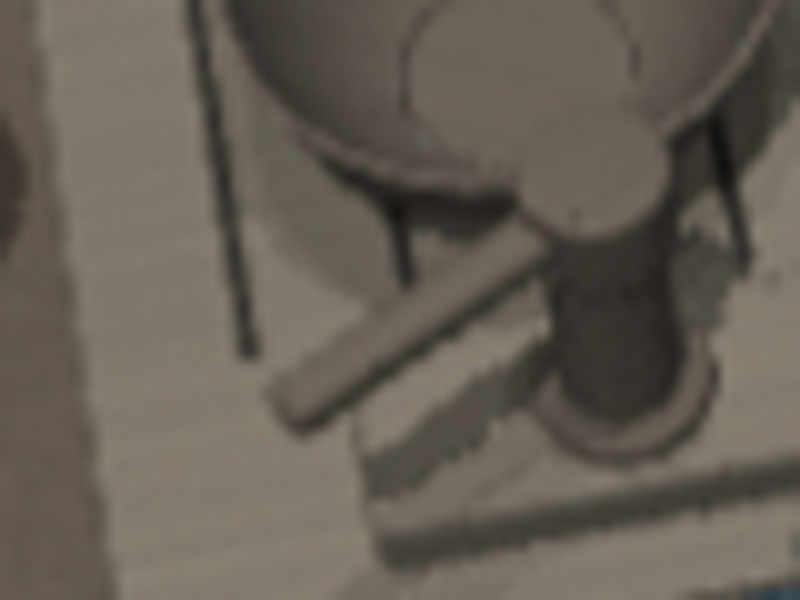

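```bash
python3 - <<'E'
from h import *
p=np.array([.2246,-.5828,.2102]);y=np.array([.933,.36,0]);z=np.array([.36,-.933,0])
im=cv2.imread('pics/scene0.png');x0,y0,k=0,60,6
c=cv2.resize(im[y0:y0+90,x0:x0+110],None,fx=k,fy=k,interpolation=2)
for dz,col in((-.025,(0,0,255)),(0,(0,255,0)),(.045,(255,0,255))):
  for s in(1,-1):
    P=[p+y*a+z*s*b+[0,0,dz] for a,b in((.0095,.0435),(.0095,.0585),(-.0095,.0585),(-.0095,.0435))]
    cv2.polylines(c,[np.round((proj('scene',P)-[x0,y0]+.5)*k).astype(np.int32)],True,col,1,cv2.LINE_AA)
cv2.imwrite('pics/p2.png',c)
E
```

```text
(no output)
```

View pics/p2.png

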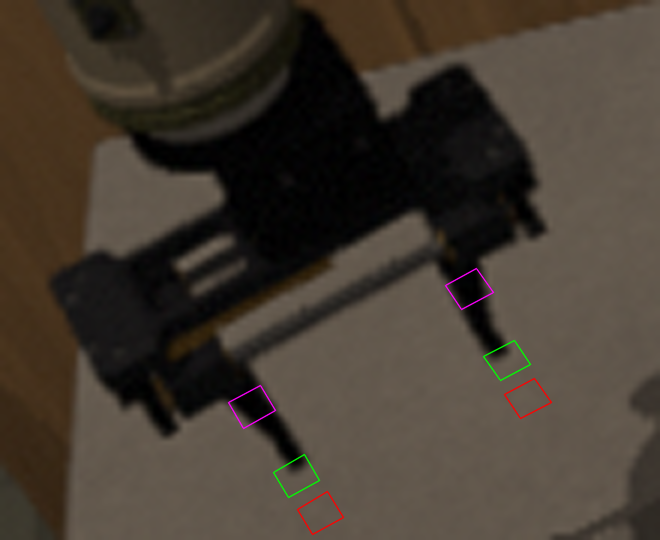

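The lever hasn't moved. Both overlays show the fingertips ending near TCP height rather than 25 mm below it, so the finger passed just over the bar. I'll go back behind the lever and come lower.

Emit:
servo_tool([
  {"tx":-20,"ty":0,"tz":0,"roll":0},
  {"tx":-20,"ty":30,"tz":0,"roll":0},
  {"tx":-20,"ty":60,"tz":0,"roll":0},
  {"tx":0,"ty":60,"tz":0,"roll":0},
  {"tx":24,"ty":60,"tz":0,"roll":0},
  {"tx":24,"ty":60,"tz":0,"roll":0},
])

```text
t: 4.5
ee_pos: [0.6482, -0.2101, 0.1091]
ee_rot: [-0.477, -0.52, -0.479, 0.522]
contact_force: [0.5, 0.6, -0.0]
grip_width: 0.0004
```

```bash
python3 - <<'E'
from h import *
s=st();im=snap('scene','s5.png');p=np.array(s['ee_pos'])
cv2.imwrite('pics/m5.png',cv2.resize(im[180:260,200:300],None,fx=7,fy=7,interpolation=2)[...,::-1])
for z in (.135,.11,.085): 
    for dx in (.0,.0095): print(z,dx,np.round((proj('scene',[[p[0]+dx,p[1],z]])[0]-[200,180])*7))
E
```

```text
t 4.5 ee [ 0.6482 -0.2101  0.1091] F [ 0.53  0.56 -0.  ] w 0.00044783414521793775
[[-0.004  0.996 -0.086]
 [ 0.001 -0.086 -0.996]
 [-1.    -0.004 -0.001]]
0.135 0.0 [320. 426.]
0.135 0.0095 [327. 450.]
0.11 0.0 [329. 461.]
0.11 0.0095 [335. 485.]
0.085 0.0 [337. 496.]
0.085 0.0095 [344. 519.]
```

View pics/m5.png

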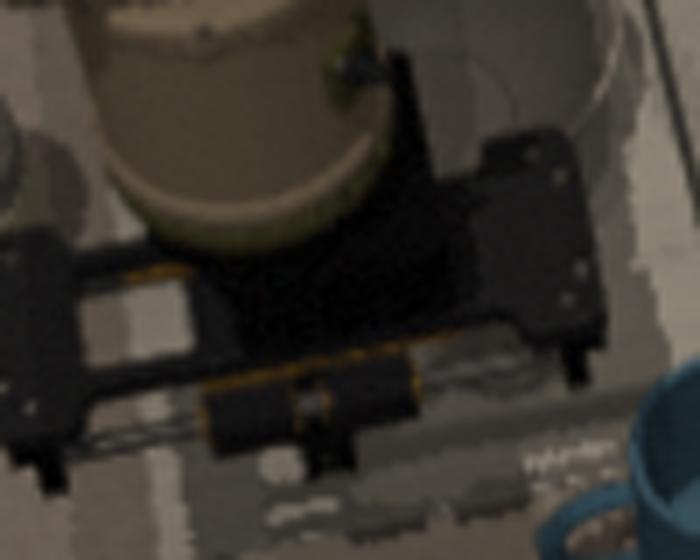

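```bash
python3 - <<'E'
from h import *
print(np.round(status.get_state()['q'],3))
E
```

```text
[ 0.443  0.539 -0.279  1.398  0.151  1.227 -1.507]
```

The closed gripper's wide body would pass close over the hub. I'll raise it, turn it a quarter so the body lies along the tap's x, then come down again.

Emit:
servo_tool([
  {"tx":-40,"ty":4,"tz":0,"roll":0},
  {"tx":-45,"ty":6,"tz":0,"roll":-10},
  {"tx":-45,"ty":6,"tz":0,"roll":-20},
  {"tx":-45,"ty":6,"tz":0,"roll":-30},
  {"tx":-45,"ty":6,"tz":0,"roll":-40},
  {"tx":-45,"ty":6,"tz":0,"roll":-50},
  {"tx":-45,"ty":6,"tz":0,"roll":-60},
  {"tx":-45,"ty":6,"tz":0,"roll":-70},
  {"tx":-45,"ty":6,"tz":0,"roll":-80},
  {"tx":-45,"ty":6,"tz":0,"roll":-90},
  {"tx":-20,"ty":6,"tz":0,"roll":-90},
  {"tx":5,"ty":6,"tz":0,"roll":-90},
])

```text
t: 6.05
ee_pos: [0.6566, -0.2115, 0.1075]
ee_rot: [0.707, 0.03, 0.706, -0.031]
contact_force: [0.3, 0.1, -0.3]
grip_width: 0.0005
```

```bash
python3 - <<'E'
from h import *
s=st();im=snap('scene','s6.png');p=np.array(s['ee_pos']);print(np.round(s['q'],2))
cv2.imwrite('pics/m6.png',cv2.resize(im[160:260,190:310],None,fx=6,fy=6,interpolation=2)[...,::-1])
for z in (.135,.11,.085): 
    for dx in (.0,.0095): print(z,dx,np.round((proj('scene',[[p[0]+dx,p[1],z]])[0]-[190,160])*6))
E
```

```text
t 6.05 ee [ 0.6566 -0.2115  0.1075] F [ 0.33  0.12 -0.27] w 0.0004829177139191951
[[ 0.002  0.087  0.996]
 [-0.001  0.996 -0.087]
 [-1.    -0.001  0.003]]
[ 0.62  0.6  -0.54  1.37  0.31  1.25 -0.03]
0.135 0.0 [336. 504.]
0.135 0.0095 [342. 525.]
0.11 0.0 [343. 534.]
0.11 0.0095 [349. 555.]
0.085 0.0 [351. 563.]
0.085 0.0095 [357. 584.]
```

View pics/m6.png

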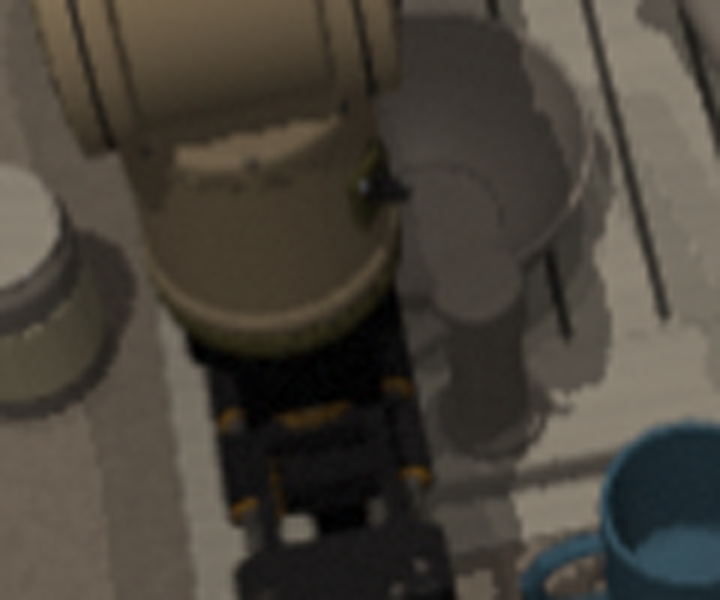

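Emit:
servo_tool([
  {"tx":5,"ty":0,"tz":-12,"roll":0},
  {"tx":5,"ty":0,"tz":-24,"roll":0},
  {"tx":5,"ty":0,"tz":-36,"roll":0},
  {"tx":5,"ty":0,"tz":-46,"roll":0},
])

```text
t: 6.6
ee_pos: [0.6104, -0.2074, 0.1023]
ee_rot: [0.707, 0.03, 0.706, -0.031]
contact_force: [3.9, -1.2, 0.1]
grip_width: 0.0002
```

Emit:
servo_tool([
  {"tx":0,"ty":0,"tz":-6,"roll":0},
  {"tx":0,"ty":0,"tz":-12,"roll":0},
])

```text
t: 6.85
ee_pos: [0.5982, -0.2061, 0.1014]
ee_rot: [0.707, 0.03, 0.706, -0.031]
contact_force: [2.4, -2.0, 0.3]
grip_width: 0.0005
```

```bash
python3 - <<'E'
from h import *
s=st();im=snap('scene','s7.png')
cv2.imwrite('pics/m7.png',cv2.resize(im[160:260,190:310],None,fx=6,fy=6,interpolation=2)[...,::-1])
E
```

```text
t 6.85 ee [ 0.5982 -0.2061  0.1014] F [ 2.41 -2.03  0.32] w 0.0005069280955622249
[[ 0.001  0.086  0.996]
 [-0.     0.996 -0.086]
 [-1.    -0.     0.001]]
```

View pics/m7.png

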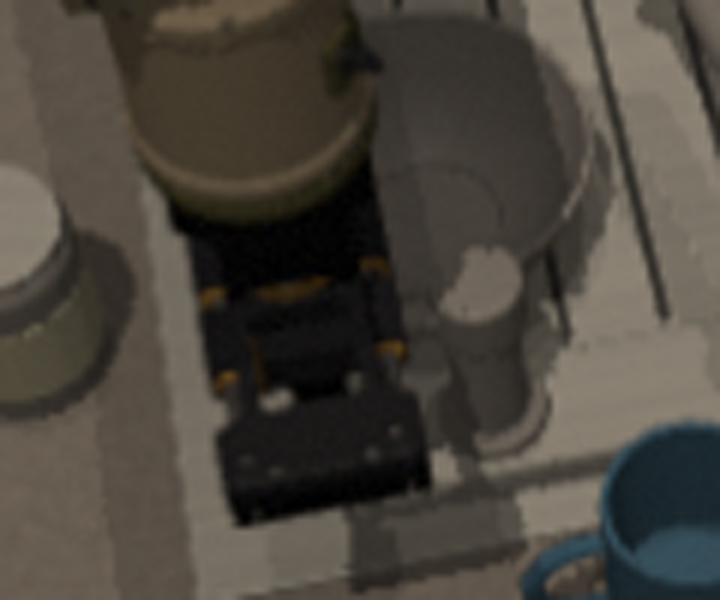

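Contact at about 3 N, and the lever is turning. I'll continue gently to the stop.

Emit:
servo_tool([
  {"tx":0,"ty":0,"tz":-4,"roll":0},
  {"tx":0,"ty":0,"tz":-7,"roll":0},
])

```text
t: 7.15
ee_pos: [0.5911, -0.2053, 0.1009]
ee_rot: [0.706, 0.03, 0.707, -0.03]
contact_force: [3.4, -1.1, -0.7]
grip_width: 0.0006
```

Emit:
servo_tool([
  {"tx":0,"ty":0,"tz":-3,"roll":0},
  {"tx":0,"ty":0,"tz":-3,"roll":0},
])

```text
t: 7.4
ee_pos: [0.5879, -0.2048, 0.1009]
ee_rot: [0.706, 0.03, 0.707, -0.03]
contact_force: [0.4, -0.3, 0.1]
grip_width: 0.0006
```

Emit:
servo_tool([
  {"tx":0,"ty":0,"tz":-2,"roll":0},
  {"tx":0,"ty":0,"tz":-2,"roll":0},
])

```text
t: 7.65
ee_pos: [0.5861, -0.2046, 0.1009]
ee_rot: [0.706, 0.03, 0.707, -0.03]
contact_force: [1.8, -2.2, -0.6]
grip_width: 0.0005
```

```bash
python3 - <<'E'
from h import *
s=st();im=snap('scene','s8.png');w=snap('wrist','w8.png')
a=cv2.resize(im[170:250,200:300],None,fx=6,fy=6,interpolation=2)[...,::-1]
cv2.imwrite('pics/m8.png',a);cv2.imwrite('pics/w8b.png',w[...,::-1])
E
```

```text
t 7.65 ee [ 0.5861 -0.2046  0.1009] F [ 1.79 -2.17 -0.56] w 0.0005066749364248667
[[-0.     0.086  0.996]
 [ 0.     0.996 -0.086]
 [-1.     0.    -0.   ]]
```

View pics/m8.png

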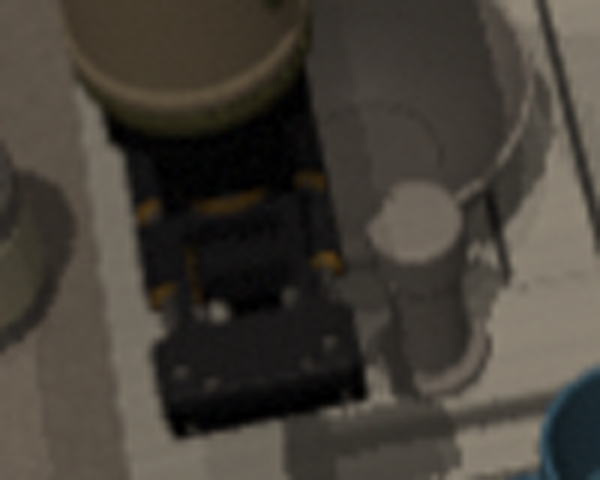

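View pics/w8b.png

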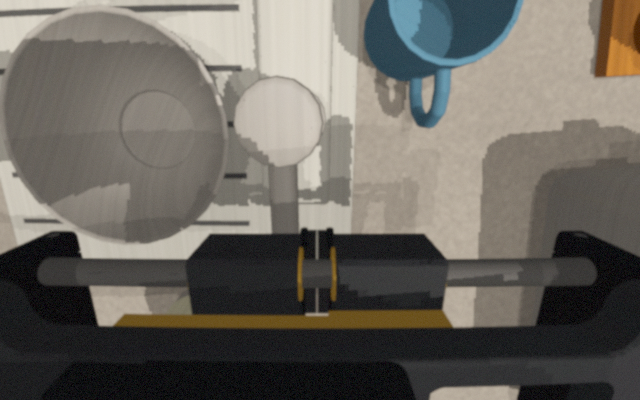

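The wrist view shows the right bar, near columns 270-300, almost straight out. I'll press on to feel the stop.

Emit:
servo_tool([
  {"tx":0,"ty":0,"tz":-2,"roll":0},
  {"tx":0,"ty":0,"tz":-3,"roll":0},
])

```text
t: 8.0
ee_pos: [0.5847, -0.2045, 0.1011]
ee_rot: [0.708, 0.03, 0.705, -0.03]
contact_force: [11.8, -2.0, -8.0]
grip_width: 0.0004
```

Emit:
servo_tool([
  {"tx":0,"ty":0,"tz":-2,"roll":0},
  {"tx":0,"ty":0,"tz":-2,"roll":0},
])

```text
t: 8.25
ee_pos: [0.5846, -0.2045, 0.1012]
ee_rot: [0.709, 0.03, 0.704, -0.03]
contact_force: [19.6, -2.5, -13.6]
grip_width: 0.0
```

Emit:
servo_tool([
  {"tx":0,"ty":0,"tz":-2,"roll":0},
  {"tx":0,"ty":0,"tz":-2,"roll":0},
])

```text
t: 8.5
ee_pos: [0.5846, -0.2045, 0.1014]
ee_rot: [0.711, 0.03, 0.702, -0.03]
contact_force: [30.2, -6.0, -21.6]
grip_width: 0.0006
```

The right lever is on its stop: the force rose to 30 N with no travel. I'll back off, rise and cross over to behind the left lever.

Emit:
servo_tool([
  {"tx":0,"ty":0,"tz":25,"roll":0},
  {"tx":-10,"ty":0,"tz":65,"roll":0},
  {"tx":-60,"ty":0,"tz":85,"roll":0},
  {"tx":-115,"ty":0,"tz":85,"roll":0},
  {"tx":-150,"ty":40,"tz":85,"roll":0},
  {"tx":-150,"ty":100,"tz":85,"roll":0},
  {"tx":-150,"ty":160,"tz":85,"roll":0},
  {"tx":-150,"ty":220,"tz":85,"roll":0},
  {"tx":-150,"ty":280,"tz":85,"roll":0},
  {"tx":-150,"ty":340,"tz":85,"roll":0},
  {"tx":-150,"ty":400,"tz":85,"roll":0},
  {"tx":-150,"ty":400,"tz":85,"roll":0},
])

```text
t: 10.0
ee_pos: [0.6959, 0.1946, 0.2502]
ee_rot: [0.706, 0.028, 0.708, -0.026]
contact_force: [0.5, 0.1, -0.1]
grip_width: 0.0003
```

```bash
python3 - <<'E'
from h import *
montage('m9.png')
E
```

```text
t 10.0 ee [0.6959 0.1946 0.2502] F [ 0.46  0.12 -0.08] w 0.00029283967312582215
[[-0.003  0.076  0.997]
 [ 0.003  0.997 -0.076]
 [-1.     0.003 -0.003]]
```

View pics/m9.png

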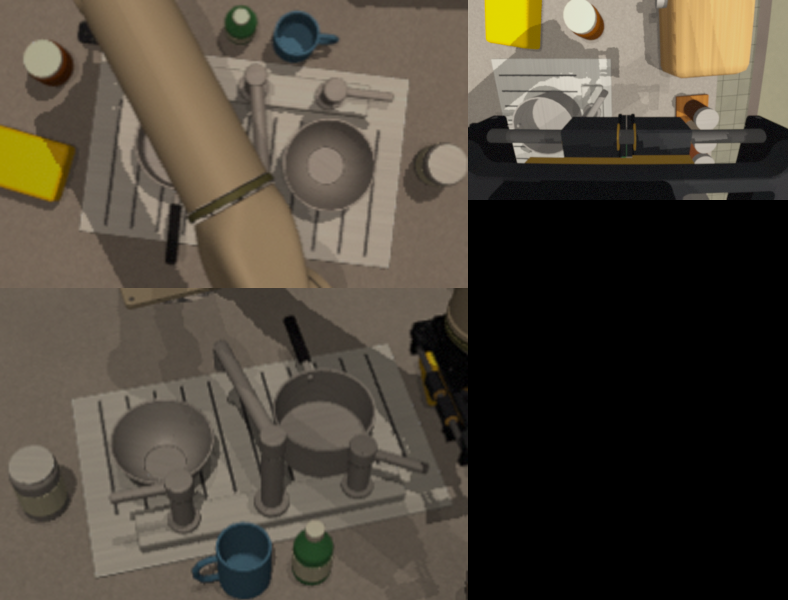

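The right lever now lies parallel to the ledge. Next I go down behind the left lever.

Emit:
servo_tool([
  {"tx":55,"ty":-4,"tz":0,"roll":0},
  {"tx":105,"ty":-7,"tz":0,"roll":0},
  {"tx":135,"ty":-7,"tz":0,"roll":0},
  {"tx":148,"ty":-7,"tz":0,"roll":0},
  {"tx":148,"ty":-7,"tz":0,"roll":0},
])

```text
t: 10.78
ee_pos: [0.698, 0.1789, 0.1031]
ee_rot: [0.706, 0.031, 0.707, -0.031]
contact_force: [-0.2, -0.1, -0.8]
grip_width: 0.0003
```

```bash
python3 - <<'E'
from h import *
s=st();w=snap('wrist','w10.png');im=snap('scene','s10.png')
a=np.vstack([cv2.resize(w,(640,400))[:260],cv2.resize(im[170:270,300:460],(640,340),interpolation=2)]);cv2.imwrite('pics/m10.png',a[...,::-1])
E
```

```text
t 10.775 ee [0.698  0.1789 0.1031] F [-0.24 -0.14 -0.81] w 0.00032974260015603506
[[-0.     0.087  0.996]
 [-0.     0.996 -0.087]
 [-1.    -0.    -0.   ]]
```

View pics/m10.png

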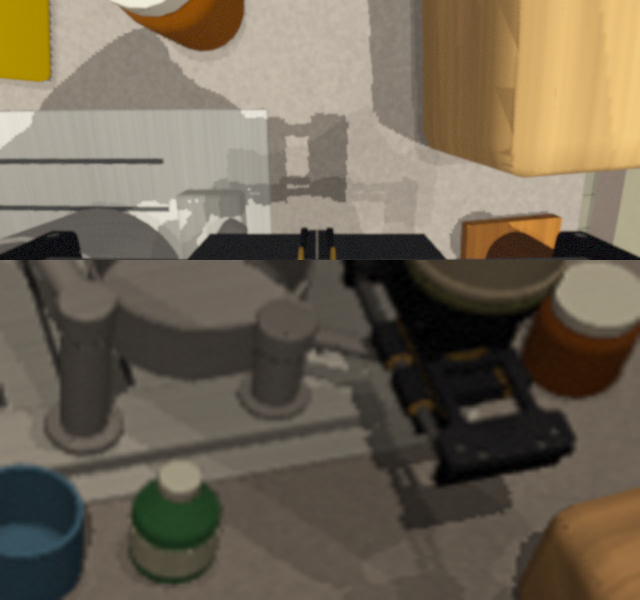

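Emit:
servo_tool([
  {"tx":0,"ty":0,"tz":-15,"roll":0},
  {"tx":0,"ty":0,"tz":-30,"roll":0},
  {"tx":0,"ty":0,"tz":-42,"roll":0},
  {"tx":0,"ty":0,"tz":-52,"roll":0},
  {"tx":0,"ty":0,"tz":-62,"roll":0},
])

```text
t: 11.5
ee_pos: [0.6362, 0.1856, 0.1037]
ee_rot: [0.707, 0.031, 0.706, -0.03]
contact_force: [4.7, 0.3, -0.0]
grip_width: 0.0005
```

Emit:
servo_tool([
  {"tx":0,"ty":0,"tz":-5,"roll":0},
  {"tx":0,"ty":0,"tz":-10,"roll":0},
  {"tx":0,"ty":0,"tz":-13,"roll":0},
])

```text
t: 11.88
ee_pos: [0.6228, 0.1866, 0.103]
ee_rot: [0.706, 0.03, 0.707, -0.03]
contact_force: [3.3, 0.6, 1.2]
grip_width: 0.0005
```

Emit:
servo_tool([
  {"tx":0,"ty":0,"tz":-2,"roll":0},
  {"tx":0,"ty":0,"tz":-3,"roll":0},
])

```text
t: 12.12
ee_pos: [0.6217, 0.1866, 0.1031]
ee_rot: [0.708, 0.031, 0.705, -0.03]
contact_force: [12.2, 4.6, -6.0]
grip_width: 0.0005
```

Emit:
servo_tool([
  {"tx":0,"ty":0,"tz":-2,"roll":0},
  {"tx":0,"ty":0,"tz":-2,"roll":0},
])

```text
t: 12.38
ee_pos: [0.6216, 0.1866, 0.1032]
ee_rot: [0.709, 0.032, 0.704, -0.03]
contact_force: [20.1, 4.9, -10.9]
grip_width: 0.0004
```

Emit:
servo_tool([
  {"tx":0,"ty":0,"tz":-2,"roll":0},
  {"tx":0,"ty":0,"tz":-2,"roll":0},
])

```text
t: 12.62
ee_pos: [0.6216, 0.1866, 0.1033]
ee_rot: [0.71, 0.032, 0.703, -0.03]
contact_force: [30.0, 6.4, -16.1]
grip_width: 0.0007
```

Emit:
servo_tool([
  {"tx":0,"ty":0,"tz":25,"roll":0},
  {"tx":-10,"ty":0,"tz":60,"roll":0},
  {"tx":-60,"ty":0,"tz":70,"roll":0},
  {"tx":-120,"ty":0,"tz":70,"roll":0},
  {"tx":-150,"ty":0,"tz":70,"roll":0},
  {"tx":-150,"ty":0,"tz":70,"roll":0},
])

```text
t: 13.38
ee_pos: [0.6862, 0.1813, 0.2555]
ee_rot: [0.707, 0.031, 0.706, -0.03]
contact_force: [0.4, -0.2, 0.5]
grip_width: 0.0003
```

```bash
python3 - <<'E'
from h import *
s=st();print(np.round(s['q'],2));im=snap('scene','s11.png');w=snap('wrist','w11.png')
cv2.imwrite('pics/m11.png',cv2.resize(im[110:280,170:430],None,fx=3,fy=3,interpolation=2)[...,::-1])
cv2.imwrite('pics/w11b.png',w[...,::-1])
E
```

```text
t 13.375 ee [0.6862 0.1813 0.2555] F [ 0.42 -0.22  0.46] w 0.0003254047352392144
[[ 0.003  0.086  0.996]
 [ 0.001  0.996 -0.086]
 [-1.     0.001  0.002]]
[ 0.06  0.59 -0.65  1.1   0.34  1.56 -0.59]
```

View pics/m11.png

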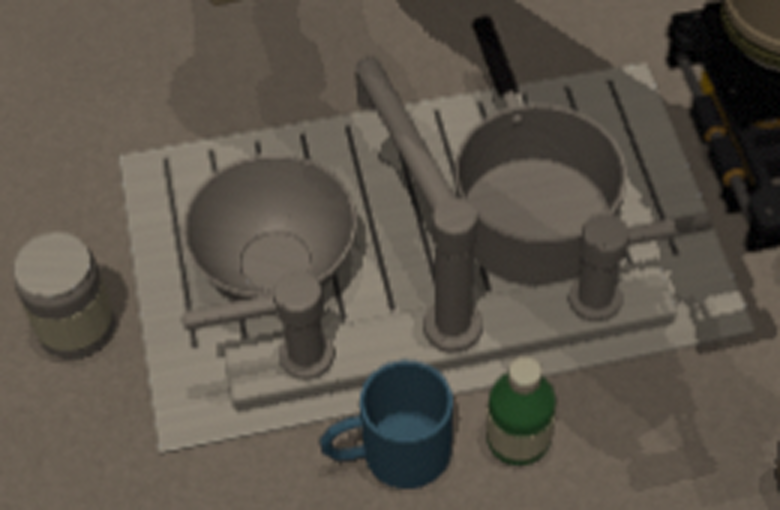

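View pics/w11b.png

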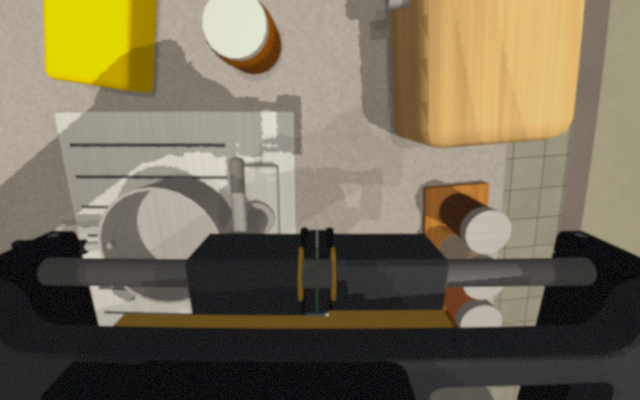

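Both levers show as shut. In the scene crop the left bar runs (620,240)→(705,222) and the right bar (280,303)→(190,320), both parallel to the ledge. Next I go over to the right-hand side of the spout.

Emit:
servo_tool([
  {"tx":-10,"ty":-40,"tz":-30,"roll":0},
  {"tx":-10,"ty":-80,"tz":-60,"roll":0},
  {"tx":-10,"ty":-120,"tz":-90,"roll":0},
  {"tx":-10,"ty":-160,"tz":-120,"roll":0},
  {"tx":-10,"ty":-200,"tz":-150,"roll":0},
  {"tx":-10,"ty":-240,"tz":-180,"roll":0},
  {"tx":-10,"ty":-263,"tz":-200,"roll":0},
  {"tx":-10,"ty":-263,"tz":-200,"roll":0},
  {"tx":-10,"ty":-263,"tz":-200,"roll":0},
])

```text
t: 14.6
ee_pos: [0.4638, -0.0633, 0.2622]
ee_rot: [0.706, 0.03, 0.707, -0.03]
contact_force: [-0.1, 0.2, 0.7]
grip_width: 0.0006
```

```bash
python3 - <<'E'
from h import *
montage('m12.png');print(np.round(status.get_state()['q'],2))
E
```

```text
t 14.6 ee [ 0.4638 -0.0633  0.2622] F [-0.08  0.2   0.66] w 0.0006285724766355498
[[-0.001  0.086  0.996]
 [ 0.001  0.996 -0.086]
 [-1.     0.    -0.001]]
[ 0.66 -0.01 -0.61  1.75 -0.01  1.41 -0.03]
```

View pics/m12.png

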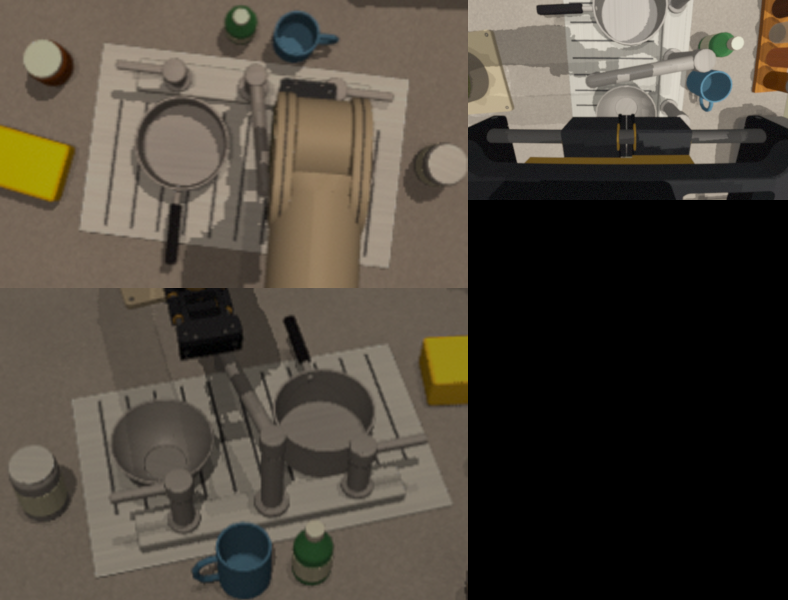

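```bash
python3 - <<'E'
from h import *
p=np.array([.2246,-.5828,.2102]);y=np.array([.933,.36,0]);z=np.array([.36,-.933,0])
im=cv2.imread('pics/scene0.png');x0,y0,k=0,60,7
c=cv2.resize(im[y0:y0+85,x0:x0+110],None,fx=k,fy=k,interpolation=2)
for dz,col in((0.0,(0,255,0)),(.03,(255,255,0)),(.06,(255,0,255)),(.09,(0,0,255))):
    P=[p+y*a+z*b+[0,0,dz] for a,b in((.0375,.095),(-.0375,.095),(-.0375,-.095),(.0375,-.095))]
    cv2.polylines(c,[np.round((proj('scene',P)-[x0,y0]+.5)*k).astype(np.int32)],True,col,1,cv2.LINE_AA)
    P=[p+z*b+[0,0,dz] for b in(.095,-.095)]
    for u in proj('scene',P): cv2.circle(c,tuple(int(v) for v in (u-[x0,y0]+.5)*k),3,col,-1)
cv2.imwrite('pics/p3.png',c)
E
```

```text
(no output)
```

View pics/p3.png

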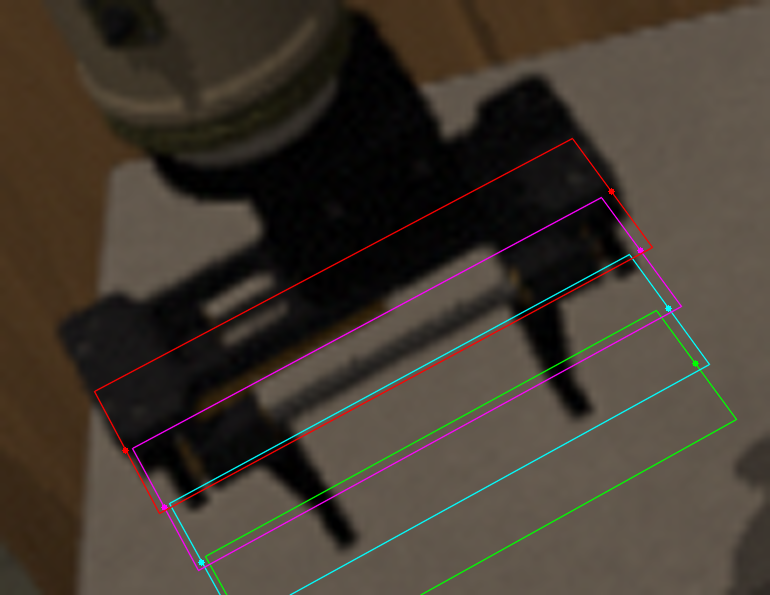

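The gripper's lowest body parts are about 55-60 mm above TCP height, so TCP z = 0.163 clears the spout top at 0.203. I'm going down beside the spout.

Emit:
servo_tool([
  {"tx":40,"ty":0,"tz":0,"roll":0},
  {"tx":80,"ty":0,"tz":0,"roll":0},
  {"tx":99,"ty":0,"tz":0,"roll":0},
  {"tx":99,"ty":0,"tz":0,"roll":0},
])

```text
t: 15.25
ee_pos: [0.4634, -0.063, 0.1627]
ee_rot: [0.705, 0.03, 0.707, -0.03]
contact_force: [0.5, -0.4, -0.1]
grip_width: 0.0005
```

```bash
python3 - <<'E'
from h import *
montage('m13.png')
s=status.get_state();p=np.array(s['ee_pos'])[:2]
o=np.array([.588,-.004]);ex=np.array([.996,-.0893]);ey=np.array([.0893,.996])
p0=np.array([(p-o)@ex,(p-o)@ey]);print('tap',p0)
for q in (.19,0,-.2,-.4,-.6,-.7,-.755):
    P=130*np.array([-np.cos(q),-np.sin(q)])+20*np.array([np.sin(q),-np.cos(q)])
    print(q,'ty %.0f tz %.0f'%(P[1]-p0[1]*1000,P[0]-p0[0]*1000))
E
```

```text
t 15.25 ee [ 0.4634 -0.063   0.1627] F [ 0.47 -0.44 -0.1 ] w 0.0005205114108616422
[[-0.003  0.085  0.996]
 [ 0.001  0.996 -0.085]
 [-1.     0.001 -0.003]]
tap [-0.11740309 -0.07028571]
0.19 ty 26 tz -6
0 ty 50 tz -13
-0.2 ty 77 tz -14
-0.4 ty 102 tz -10
-0.6 ty 127 tz -1
-0.7 ty 139 tz 5
-0.755 ty 145 tz 9
```

View pics/m13.png

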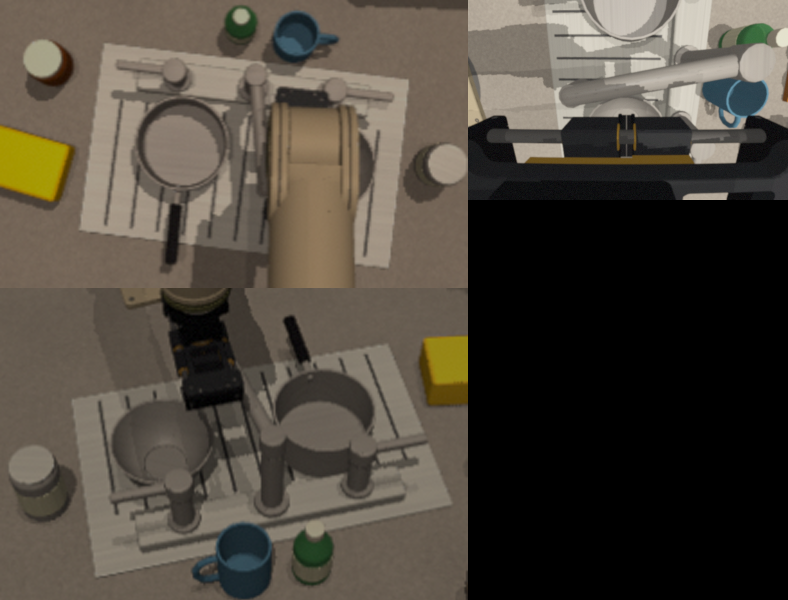

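Emit:
servo_tool([
  {"tx":0,"ty":14,"tz":-3,"roll":0},
  {"tx":0,"ty":26,"tz":-6,"roll":0},
  {"tx":0,"ty":38,"tz":-10,"roll":0},
  {"tx":0,"ty":50,"tz":-13,"roll":0},
])

```text
t: 15.9
ee_pos: [0.4555, -0.0124, 0.1644]
ee_rot: [0.707, 0.03, 0.706, -0.031]
contact_force: [2.6, -3.9, -0.0]
grip_width: 0.0
```

Emit:
servo_tool([
  {"tx":0,"ty":13,"tz":-1,"roll":0},
  {"tx":0,"ty":27,"tz":-1,"roll":0},
  {"tx":0,"ty":40,"tz":1,"roll":0},
  {"tx":0,"ty":52,"tz":3,"roll":0},
  {"tx":0,"ty":65,"tz":7,"roll":0},
  {"tx":0,"ty":73,"tz":10,"roll":0},
])

```text
t: 16.65
ee_pos: [0.4713, 0.0596, 0.1638]
ee_rot: [0.706, 0.03, 0.707, -0.03]
contact_force: [0.1, -4.1, 0.3]
grip_width: 0.0006
```

```bash
python3 - <<'E'
from h import *
montage('m14.png')
s=status.get_state();p=np.array(s['ee_pos'])[:2]
o=np.array([.588,-.004]);ex=np.array([.996,-.0893]);ey=np.array([.0893,.996])
print('tap',(p-o)@ex,(p-o)@ey)
E
```

```text
t 16.65 ee [0.4713 0.0596 0.1638] F [ 0.11 -4.06  0.32] w 0.0005725656991802273
[[-0.001  0.085  0.996]
 [-0.     0.996 -0.085]
 [-1.    -0.    -0.001]]
tap -0.12199481925541324 0.053332383119227056
```

View pics/m14.png

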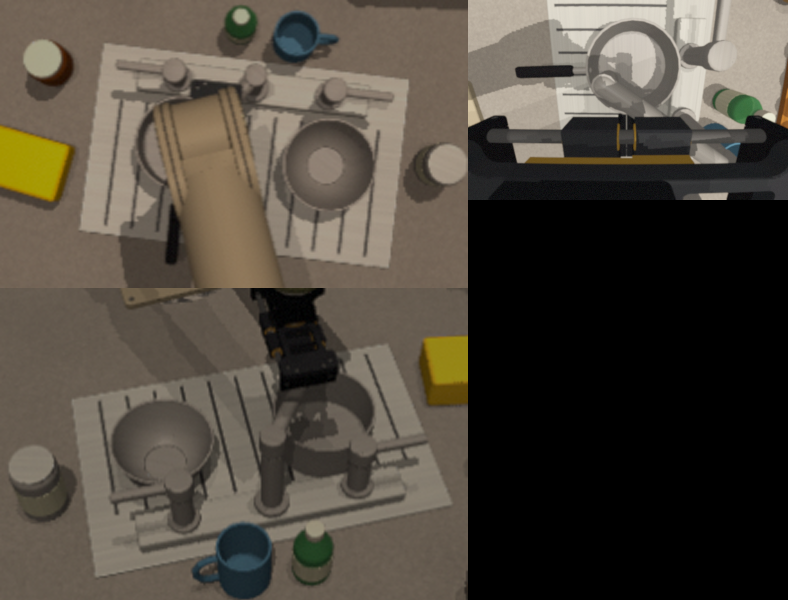

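```bash
python3 - <<'E'
from h import *
w=cv2.imread('pics/w_m14.png');cv2.imwrite('pics/w14c.png',cv2.resize(w[0:240,200:500],None,fx=2.5,fy=2.5,interpolation=2))
E
```

```text
(no output)
```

View pics/w14c.png

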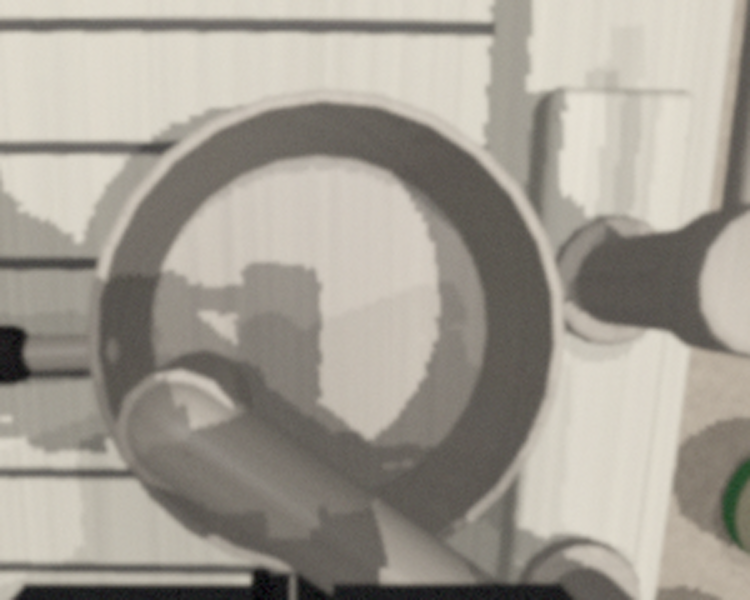

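```bash
cat >> h.py <<'E'
from scipy.optimize import least_squares
O=np.array([.588,-.004]);EX=np.array([.996,-.0893]);EY=np.array([.0893,.996])
def tap(P): return np.array([(P[:2]-O)@EX,(P[:2]-O)@EY])
def panfit(n,uv,z=.086,r=.078):
    P=at(n,uv,z)[:,:2]
    f=least_squares(lambda c:np.hypot(*(P-c[:2]).T)-c[2],[*P.mean(0),.078]);print('pan',np.round(f.x,4),'tap',np.round(tap(f.x),4),'res',np.round(f.fun*1000,1)); return f.x
E
python3 - <<'E'
from h import *
F=lambda l:[(200+(x+.5)/2.5,(y+.5)/2.5) for x,y in l]
c=panfit('wrist',F([(92,330),(563,330),(327,92),(160,168),(505,178),(545,250),(103,262),(545,410),(460,525)]))
P=at('wrist',F([(183,430),(340,537)]),.19)
for a in P: t=tap(a);print(np.round(a,4),np.round(t,4),'r',np.hypot(*t),'q',np.arctan2(-t[1],-t[0]))
t=tap(c);print('pan q',np.arctan2(-t[1],-t[0]),np.hypot(*t))
# lever hub left at z .139 visible at
a=at('wrist',F([(765,285)]),.139)[0];print('hubL approx',tap(a))
E
```

```text
pan [0.487  0.1116 0.0756] tap [-0.1109  0.1061] res [ 0.1  0.9  0.6 -0.4 -0.3 -0.5  0.  -0.4  0.1]
[0.4541 0.1074 0.19  ] [-0.1433  0.099 ] r 0.1741661595040829 q -0.6043415424487963
[0.483  0.0829 0.19  ] [-0.1124  0.0772] r 0.1363368986404565 q -0.6018888222196177
pan q -0.7631848196525599 0.15345999943821653
hubL approx [-0.00249175  0.12740335]
```

The wrist picture gives the spout at q = -0.603, the end radius at 174 mm (175 expected) and the pan direction at q = -0.76. I'll push the remaining arc.

Emit:
servo_tool([
  {"tx":0,"ty":6,"tz":3,"roll":0},
  {"tx":0,"ty":12,"tz":6,"roll":0},
  {"tx":0,"ty":17,"tz":9,"roll":0},
  {"tx":0,"ty":17,"tz":9,"roll":0},
])

```text
t: 17.3
ee_pos: [0.4823, 0.0759, 0.1641]
ee_rot: [0.707, 0.03, 0.706, -0.03]
contact_force: [-0.3, -0.2, -0.1]
grip_width: 0.0009
```

```bash
python3 - <<'E'
from h import *
st();print(tap(np.array(status.get_state()['ee_pos'])));w=snap('wrist','w15.png');cv2.imwrite('pics/w15c.png',cv2.resize(w[0:240,200:500],None,fx=2.5,fy=2.5,interpolation=2)[...,::-1])
E
```

```text
t 17.3 ee [0.4823 0.0759 0.1641] F [-0.35 -0.23 -0.06] w 0.0009236527853369518
[[ 0.     0.085  0.996]
 [ 0.001  0.996 -0.085]
 [-1.     0.001  0.   ]]
[-0.11244783  0.07015246]
```

View pics/w15c.png

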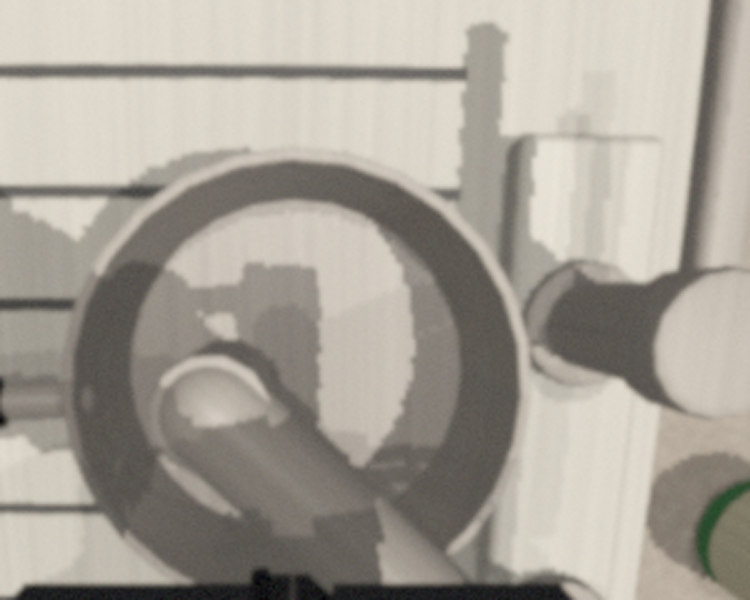

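```bash
python3 - <<'E'
from h import *
F=lambda l:[(200+(x+.5)/2.5,(y+.5)/2.5) for x,y in l]
c=panfit('wrist',F([(67,380),(527,380),(300,150),(130,228),(478,245),(512,310),(85,300),(515,450),(455,550)]))
P=at('wrist',F([(205,400),(247,442),(338,535)]),.19)
for a in P: t=tap(a);print(np.round(a,4),np.round(t,4),'r',np.hypot(*t),'q',np.arctan2(-t[1],-t[0]))
# edges
for l in ([(285,405),(375,498)],[(200,490),(270,560)]):
    E=[tap(a) for a in at('wrist',F(l),.19)];d=E[0]-E[1];print('edge dir q',np.arctan2(-d[1],-d[0]), 'perp off', np.cross(d/np.linalg.norm(d),-E[1]))
t=tap(c);print('pan q',np.arctan2(-t[1],-t[0]),np.hypot(*t))
# overlay model for a few q
im=cv2.imread('pics/w15.png');k=2.5
big=cv2.resize(im[0:240,200:500],None,fx=k,fy=k,interpolation=2)
for q,col in((-.70,(0,255,0)),(-.76,(0,0,255))):
    d=-(np.cos(q)*EX+np.sin(q)*EY); n=np.array([-d[1],d[0]])
    L=[np.r_[O+d*r+n*s*.011,.19] for s in(1,-1) for r in(.08,.175)]
    u=(proj('wrist',L)-[200,0])*k
    for i in(0,2): cv2.line(big,tuple(int(v) for v in u[i]),tuple(int(v) for v in u[i+1]),col,1,cv2.LINE_AA)
cv2.imwrite('pics/p15.png',big)
E
```

```text
pan [0.4871 0.1116 0.0754] tap [-0.1108  0.1061] res [ 0.2  0.3  1.2 -0.3 -0.4 -0.6 -0.5 -0.3  0.5]
[0.4699 0.1286 0.19  ] [-0.1295  0.1215] r 0.1775794468082036 q -0.7537740742666109
[0.4771 0.1197 0.19  ] [-0.1215  0.1133] r 0.16613285154209115 q -0.7506394279198595
[0.4935 0.0991 0.19  ] [-0.1033  0.0943] r 0.13987764471868622 q -0.7394444279499106
edge dir q -0.8022580904779044 perp off 0.001817573800139402
edge dir q -0.8164260400010638 perp off -0.024472598957099176
pan q -0.7639294481242027 0.1534263509434633<stdin>:8: DeprecationWarning: Arrays of 2-dimensional vectors are deprecated. Use arrays of 3-dimensional vectors instead. (deprecated in NumPy 2.0)
```

View pics/p15.png

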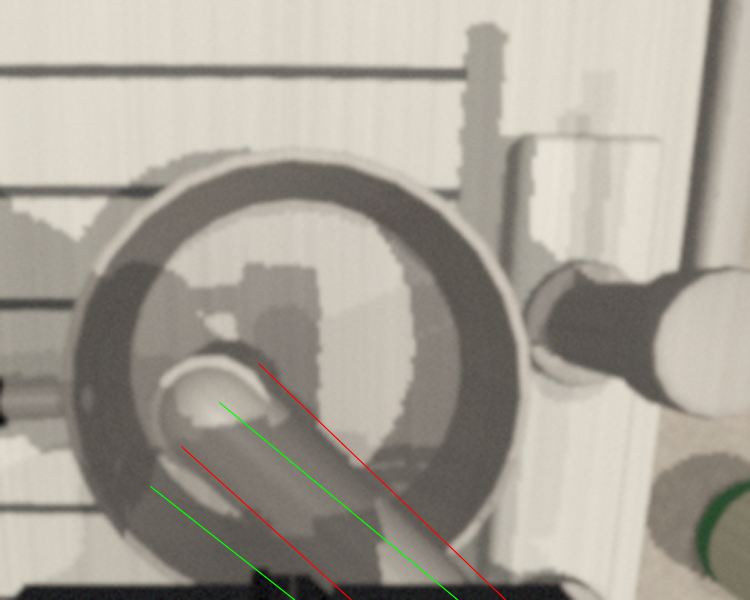

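Emit:
servo_tool([
  {"tx":0,"ty":1,"tz":1,"roll":0},
  {"tx":0,"ty":2,"tz":1,"roll":0},
  {"tx":0,"ty":2,"tz":1,"roll":0},
])

```text
t: 17.73
ee_pos: [0.4832, 0.0769, 0.1641]
ee_rot: [0.707, 0.03, 0.706, -0.031]
contact_force: [-0.1, -2.2, -0.2]
grip_width: 0.0005
```

Emit:
servo_tool([
  {"tx":0,"ty":-15,"tz":-10,"roll":0},
  {"tx":0,"ty":-40,"tz":-20,"roll":0},
  {"tx":-50,"ty":-60,"tz":-20,"roll":0},
  {"tx":-100,"ty":-90,"tz":-20,"roll":0},
  {"tx":-100,"ty":-150,"tz":-20,"roll":0},
  {"tx":-100,"ty":-210,"tz":-20,"roll":0},
  {"tx":-100,"ty":-240,"tz":-20,"roll":0},
  {"tx":-100,"ty":-240,"tz":-20,"roll":0},
])

```text
t: 18.73
ee_pos: [0.4424, -0.1624, 0.2639]
ee_rot: [0.707, 0.032, 0.706, -0.032]
contact_force: [0.5, 2.1, -0.4]
grip_width: 0.0005
```

```bash
python3 - <<'E'
from h import *
st()
for n,a in(('top',(130,290,190,450)),('scene',(110,280,170,430))):
    im=snap(n,n+'16.png');cv2.imwrite('pics/%s16c.png'%n,cv2.resize(im[a[0]:a[1],a[2]:a[3]],None,fx=3,fy=3,interpolation=2)[...,::-1])
E
```

```text
t 18.725 ee [ 0.4424 -0.1624  0.2639] F [ 0.45  2.13 -0.44] w 0.00046962495304627154
[[ 0.     0.09   0.996]
 [ 0.     0.996 -0.09 ]
 [-1.     0.     0.   ]]
```

View pics/top16c.png

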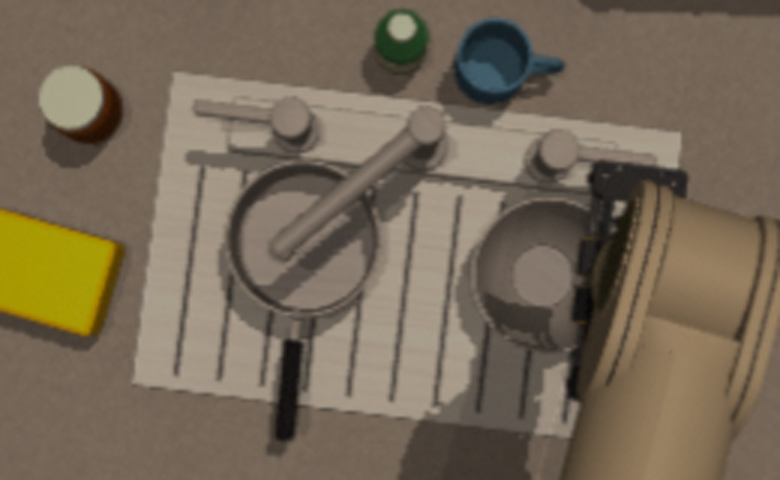

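View pics/scene16c.png

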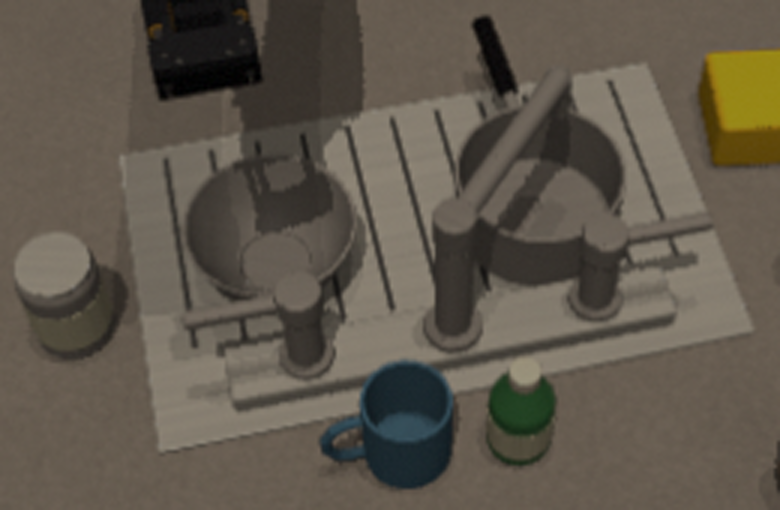

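```bash
python3 - <<'E'
from h import *
f=lambda x,y:(190+(x+.5)/3.-.17,130+(y+.5)/3.-.17)
g=lambda x,y:(170+(x+.5)/3.-.17,110+(y+.5)/3.-.17)
pv=at('top',[f(427,125)],.203)[0];e=at('top',[f(284,243)],.192)[0]
c=panfit('top',[f(*u) for u in((227,238),(381,240),(304,162),(303,317),(250,185),(358,185))])
d=e-pv; dp=np.r_[c[:2],0]-pv
print('spout ang',np.arctan2(d[1],-d[0]),np.hypot(d[0],d[1]),'pan ang',np.arctan2(dp[1],-dp[0]),np.hypot(dp[0],dp[1]))
pv=at('scene',[g(457,215)],.203)[0];e=at('scene',[g(559,80)],.195)[0]
d=e-pv;print('scene spout',np.arctan2(d[1],-d[0]),np.hypot(d[0],d[1]))
for n,h,t,F in(('topL',(291,120),(197,107),f),('topR',(558,153),(655,160),f),('scL',(606,233),(710,222),g),('scR',(299,290),(187,320),g)):
    cam='top' if n[0]=='t' else 'scene'
    a=at(cam,[F(*h)],.139)[0];b=at(cam,[F(*t)],.127)[0];d=(b-a)[:2];d=d*(1 if n[-1]=='L' else -1)
    print(n,'lever dir angle rel world y',np.arctan2(d[0],d[1]),'len',np.hypot(*d))
E
```

```text
pan [0.4844 0.1107 0.076 ] tap [-0.1134  0.105 ] res [-0.2 -0.1  0.6  0.2 -0.2 -0.4]
spout ang 0.8567127384233477 0.1687705939472459 pan ang 0.848814876155641 0.15420571115200504
scene spout 0.8595316899469435 0.16977472819503603
topL lever dir angle rel world y 0.12752552568856193 len 0.09284604203977034
topR lever dir angle rel world y 0.0300473547773251 len 0.09519133205352907
scL lever dir angle rel world y 0.10598140528480866 len 0.09306684641285998
scR lever dir angle rel world y 0.09055071497953118 len 0.09283156796781258
```

```bash
python3 - <<'E'
from h import *
im=cv2.imread('pics/top16.png');s=cv2.imread('pics/scene16.png')
ang=.0894
def draw(cam,img,x0,x1,y0,y1,k):
    big=cv2.resize(img[y0:y1,x0:x1],None,fx=k,fy=k,interpolation=2)
    for sd in(1,-1):
        A=O+EY*sd*.13
        for off in(.007,-.007):
            u=(proj(cam,[np.r_[A+EY*sd*.03+EX*off,.131],np.r_[A+EY*sd*.095+EX*off,.131]])-[x0,y0]+.5)*k
            cv2.line(big,tuple(int(v) for v in u[0]),tuple(int(v) for v in u[1]),(0,0,255),1,cv2.LINE_AA)
    return big
a=draw('top',im,245,425,155,190,4);b=draw('scene',s,225,415,175,225,4)
w=max(a.shape[1],b.shape[1]);pad=lambda z:np.pad(z,((0,0),(0,w-z.shape[1]),(0,0)))
cv2.imwrite('pics/lev.png',np.vstack([pad(a),pad(b)]))
d=cv2.absdiff(cv2.imread('pics/top0.png'),im).max(2)[130:290,190:450]
cv2.imwrite('pics/diff.png',cv2.resize((d>25).astype(np.uint8)*255,None,fx=3,fy=3))
E
```

```text
(no output)
```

View pics/lev.png

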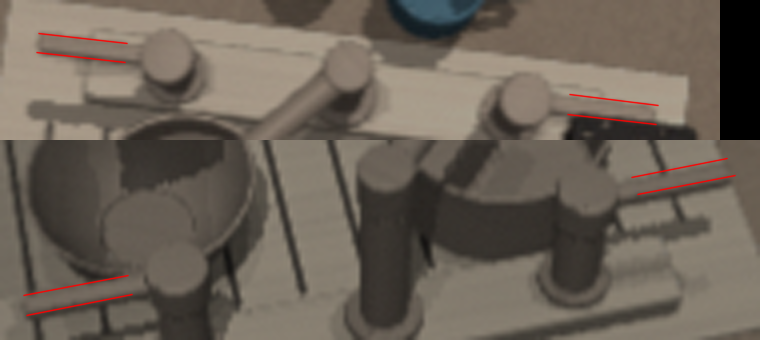

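View pics/diff.png

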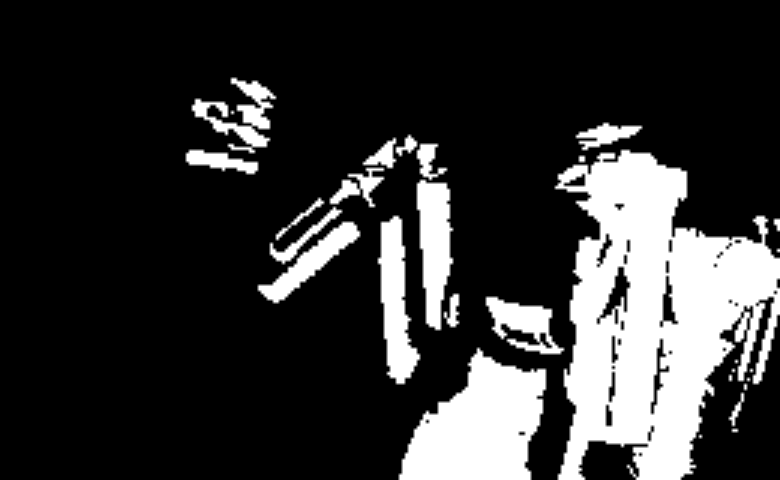

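Both bars lie on the shut model in both views. The difference picture shows only the levers, the spout, shadows and the arm have changed. The pan, jar, mug, soap and tub are where they were, and the tin and bowl look the same in the scene view. I'm handing in.

```bash
python3 - <<'E'
from h import *
st(); print(job.sign_off())
E
```

```text
t 18.825 ee [ 0.443  -0.1595  0.2641] F [-0.47  0.25 -1.11] w 0.0006786087654811566
[[ 0.001  0.085  0.996]
 [ 0.001  0.996 -0.085]
 [-1.     0.001  0.001]]
the job is handed in; nothing more can be done
None
```

Both levers are shut and the spout's outlet is inside the pan's mouth, about 20 mm beyond its centre. The job was handed in at t ≈ 18.8 s, with the gripper clear of everything.

**Levers:** I pushed the right lever, then the left, with the closed fingertips until each was on its stop. The force along the push rose to about 30 N with no further travel. In the final top and scene pictures both bars lie on the model for fully shut. Cruder readings from single pixels disagreed slightly, by up to 0.06 rad for the right lever in the top view. I trusted the stops and the overlays over those.

**Spout:** After the levers, I pushed the spout round from q ≈ +0.19 to about -0.76. Its direction matches the pan centre's to about 0.01 rad (2 mm) in the last pictures. The 20 mm offset remains because the outlet swings at 175 mm from the axis and the pan stands about 154 mm from it.

**Bystanders:** Comparing pictures from before and after, the pan, mug, soap, jar and tub have not moved. The bowl (partly hidden) and the tin (fully hidden by the arm in the last top view) look unmoved in the scene view.

**What went wrong:** The first push at the right lever passed just over the bar without touching it. In the pictures the fingertips end near TCP height, not 25 mm beyond it as described. I went lower, with the gripper turned a quarter to keep its body clear of the hub, and the second push worked.

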